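Sort the offcuts by length on the rack

ROBOT

A 6-joint arm with a two-finger parallel gripper is mounted at the origin on a cart in front of the work surface, level with it; the furniture and walls round the work are solid. World frame = base frame: x ahead of the robot, y to its left, z up, the work surface at z = 0. Lengths are in m, angles in rad, forces in N, time in s.
With the tool pointing down it reaches from about 0.25 to 0.725 m from the base axis. Payload 4 kg.
Tool frame: the origin (TCP) lies at the very end of the fingers, on their centre line; the grasp point (between the pads) lies 19 mm behind it; z points along the fingers, y is the line along which they close (so a half turn about z gives the same grasp; the last joint's range is limited). The gripper opens to 85 mm and grips with 20 to 120 N. Pads are 22 mm wide; open, the fingers measure 114 mm over their backs; the gripper's body (76 mm by 85 mm) begins 54 mm behind the grasp point. The pads swing forward as they close: fully open they stand 13 mm farther back than shut.
Start: joints at [-1.311, 0.241, 0.005, 1.335, 0, 1.571], TCP at [0.128, -0.483, 0.231] pointing down, gripper open.
Joint ranges: [-2.72, 2.72], [-1.05, 1.87], [-1.09, 1.28], [-1.99, 2.15], [-1.42, 1.44], [-3.14, 3.14]. Speed limits (rad/s): [2.79, 2.79, 3.14, 3.14, 3.14, 3.14].

INTERFACE

Orientations are given as a unit quaternion [x, y, z, w].
In Python, from workcell import bot, vision, workorder gives the robot as it stands.
- The arm moves only by the shell command python3 -m creep 'ROWS' [OPENING]. ROWS is JSON, a list of rows, each a list of 2 entries, a list of its own where there are three numbers: the shift along the tool's x, y, z in mm, then the turn, a rotation vector about the tool's x, y, z in rad. In form: [[[dx, dy, dz], [wx, wy, wz]], ...]. A call has 1 to 12 rows; each row shifts and turns the commanded pose from where the row before left it, along the tool's axes as they then stand; what a row does not reach is not made up. A row lasts 1/8 s, in which the tool goes at most 62.5 mm and 10.7 degrees, less where a joint would pass 70% of its speed; a pose out of reach is approached as far as the arm can. A call is refused whole if a number of a shift passes 62.5 or a number of a turn 0.188, either way. A call with a gripper value outside its range is refused whole. OPENING is the finger opening in mm, from 0 to 85.4, set as the call begins (- or left out, the last holds). The fingers move at their own pace and stop on an object; the grip force is fixed at half the most. Time passes only in rows, so rows that do not move let the fingers close. It gives the time, the measured TCP pose, the force, the opening and the grip force at its end, in the units of the state.
- bot.get_obs(): the state, without advancing time (a new reading comes with each control period).
- vision.camera(name): name is "side" or "top"; returns a dict with "image" (480x640x3 uint8, blue, green, red), "z_map" (480x640 float32, m along the optical axis (not along the pixel's ray), 0 where there is no reading), "K" (3x3 intrinsics, pixels), "k1" (the pictures are not rectified: a ray, as slopes to the right and down, at radius r is drawn at 1 + k1 r^2 times it, then the intrinsics apply), "rvec" (rotation vector, rad) and "tvec" (3), from world to camera coordinates, as OpenCV has them. Camera axes: x right, y down, z forward; pixel columns grow to the right and rows downward; lengths in m; the calibration is good to about 2 mm. A picture is of the moment at which its call begins.
- workorder.job_done(): hands the job in; it is judged then, once.
Trained networks look in a picture, given as the dict that the camera call returned (one of the last four; its "shot" number tells which), for a name from the list of things; names that differ only in an ending like _2 or _b are one class to them, and where a whole thing is asked for, a point or a joint stands for the part that bears it (a point fixed in the world has none). Each returns a list of dicts, best first, with "score" (0 to 1); they miss things now and then, are a little off and sometimes report something else, mostly with a low value. They report only what shows in the picture. A call takes as long as a camera call. They do not tell look-alikes from the thing itself.
- vision.spot_in(picture, query): "position" ([column, row] in pixels, amid what is visible of it).
- vision.place_of(picture, query): "position" ([column, row] in pixels: a listed point, or the origin of a listed thing).
The state is a dict: "clock": time; "joint_pos": joint angles; "joint_vel": joint speeds; "tau": joint torques, N m; "eef_pos": TCP position; "tool_rot": TCP orientation; "ft_force": force on the tool from outside, world axes, zero at the start; "ft_torque": the same for the moment, N m; "grip_width": finger opening in m; "grasp_force": force on a finger pad.
Only numpy, scipy, OpenCV 4.12 (cv2) and the standard library are available. Lean on these libraries where they do the work, as an engineer would, in place of code of your own. Each camera call takes 0.05 s, during which the arm holds its last target. There are 200 camera calls.

TASK

Sort the four wooden offcuts from the bench mat onto the rack in order of length: the longest on the bed next to the upright wooden end stop, and each following one shorter, so that the shortest is farthest from the stop. Lay one on each bed, flat, centred on the bed and with its length along the bed (square to the row), and let go of them all.

Things in the scene. Friction and masses are not known exactly. Their poses are not given: they have to be found in the camera images.
- bar_mid (a point): centre (half-way up) of the long square-section bar, a loose plain softwood offcut 38 x 160 x 38 mm (x, y, z of its own frame: its length is along its y, 38 mm is its height). It starts lying flat on a dark bench mat 2 mm thick, grain along its length.
- plank_mid (a point): centre (half-way up) of the wide thin plank, a loose plain softwood offcut 64 x 140 x 19 mm (x, y, z of its own frame: its length is along its y, 19 mm is its height). It starts lying flat on a dark bench mat 2 mm thick, grain along its length.
- stick_mid (a point): centre (half-way up) of the narrower thin piece, a loose plain softwood offcut 45 x 100 x 19 mm (x, y, z of its own frame: its length is along its y, 19 mm is its height). It starts lying flat on a dark bench mat 2 mm thick, grain along its length.
- lump_mid (a point): centre (half-way up) of the short chunky square block, a loose plain softwood offcut 60 x 60 x 40 mm (x, y, z of its own frame: its length is along its y, 40 mm is its height). It starts lying flat on a dark bench mat 2 mm thick, grain along its length. Seen from above it is square, so it may be turned by a quarter turn.
- bed_0: one of four like cork-faced beds fixed in a row on a low plywood rack, 100 mm apart between centres; bed_0 is number 1 counted from the +y end of the row. 110 mm long along its x axis (square to the row), 72 mm wide along its y axis (along the row); its top face is level, 8 mm above its origin, which is the centre of its underside; z up. All along the far side of the beds runs an aluminium rail that stands 14 mm above the bed tops, its near face 104 mm from the beds' centres.
- bed_1: one of four like cork-faced beds fixed in a row on a low plywood rack, 100 mm apart between centres; bed_1 is number 2 counted from the +y end of the row. 110 mm long along its x axis (square to the row), 72 mm wide along its y axis (along the row); its top face is level, 8 mm above its origin, which is the centre of its underside; z up. All along the far side of the beds runs an aluminium rail that stands 14 mm above the bed tops, its near face 104 mm from the beds' centres.
- bed_2: one of four like cork-faced beds fixed in a row on a low plywood rack, 100 mm apart between centres; bed_2 is number 3 counted from the +y end of the row. 110 mm long along its x axis (square to the row), 72 mm wide along its y axis (along the row); its top face is level, 8 mm above its origin, which is the centre of its underside; z up. All along the far side of the beds runs an aluminium rail that stands 14 mm above the bed tops, its near face 104 mm from the beds' centres.
- bed_3: one of four like cork-faced beds fixed in a row on a low plywood rack, 100 mm apart between centres; bed_3 is number 4 counted from the +y end of the row. 110 mm long along its x axis (square to the row), 72 mm wide along its y axis (along the row); its top face is level, 8 mm above its origin, which is the centre of its underside; z up. All along the far side of the beds runs an aluminium rail that stands 14 mm above the bed tops, its near face 104 mm from the beds' centres.
- end_stop: small upright wooden block, 60 x 26 x 40 mm (x, y, z), fixed at one end of the row, 58 mm beyond the centre of the end bed, top 32 mm above the bed tops; it can be at either end of the row (the other end has only a flat steel plate, 3 mm thick). Origin: centre of its underside, z up.
- mat: dark flat bench mat, 2 mm thick, fixed, on which the offcuts start, 40 mm or so apart; a pencil lies along its far edge. Origin on its underside, amid the offcuts. Behind mat and rack (x over 0.71, y -0.27 to -0.09) stands a bystander, a grey fan heater 230 mm tall: carry things past it on the robot's side. All else near is low.
Not all that is in view belongs to the job. What is shaped like the part that bears stick_mid but pink is not meant.

How it is judged:
At the end, for the whole second after the job is handed in: From the bed beside the end stop outward lie the 160 mm bar, the 140 mm plank, the 100 mm stick and the 60 mm lump; each flat on its bed (height within 4 mm), centred within 15 mm, its length within 0.2 rad of the bed's long axis (lump: any side), released and at rest (((horizontal distance between end_stop and bed_0 below 0.1 m and horizontal distance between bar_mid and bed_0 below 0.015 m and z of bar_mid in the frame of bed_0 between 0.023 and 0.031 m and angle between the y axis of bar_mid and the x axis of bed_0, either way round below 0.2 rad and horizontal distance between plank_mid and bed_1 below 0.015 m and z of plank_mid in the frame of bed_1 between 0.0135 and 0.0215 m and angle between the y axis of plank_mid and the x axis of bed_1, either way round below 0.2 rad and horizontal distance between stick_mid and bed_2 below 0.015 m and z of stick_mid in the frame of bed_2 between 0.0135 and 0.0215 m and angle between the y axis of stick_mid and the x axis of bed_2, either way round below 0.2 rad and horizontal distance between lump_mid and bed_3 below 0.015 m and z of lump_mid in the frame of bed_3 between 0.024 and 0.032 m and (angle between the y axis of lump_mid and the x axis of bed_3, either way round below 0.2 rad or angle between the x axis of lump_mid and the x axis of bed_3, either way round below 0.2 rad)) or (horizontal distance between end_stop and bed_3 below 0.1 m and horizontal distance between bar_mid and bed_3 below 0.015 m and z of bar_mid in the frame of bed_3 between 0.023 and 0.031 m and angle between the y axis of bar_mid and the x axis of bed_3, either way round below 0.2 rad and horizontal distance between plank_mid and bed_2 below 0.015 m and z of plank_mid in the frame of bed_2 between 0.0135 and 0.0215 m and angle between the y axis of plank_mid and the x axis of bed_2, either way round below 0.2 rad and horizontal distance between stick_mid and bed_1 below 0.015 m and z of stick_mid in the frame of bed_1 between 0.0135 and 0.0215 m and angle between the y axis of stick_mid and the x axis of bed_1, either way round below 0.2 rad and horizontal distance between lump_mid and bed_0 below 0.015 m and z of lump_mid in the frame of bed_0 between 0.024 and 0.032 m and (angle between the y axis of lump_mid and the x axis of bed_0, either way round below 0.2 rad or angle between the x axis of lump_mid and the x axis of bed_0, either way round below 0.2 rad))) and linear speed of each of bar, plank, stick, lump below 0.02 m/s); the robot touches nothing.
It also fails if it takes over 128 s, if anything falls off the work surface, if the arm or the gripper's body presses on something with over 40 N, if the wrist force passes 120 N, or if a joint passes its speed limit or range.

## Working session

There is one attempt and no reset: what is moved stays moved. The work goes in short steps, Python scripts to look and compute and a shell command to move; the robot and the scene stay as the last step left them, time stands still between calls to the robot, and variables do not carry over. Pictures are saved under pics/ and viewed, at most 14 in all, crops included, and the job is handed in when it is done.

```bash
ls; mkdir -p pics; cat > h.py <<'E'
import numpy as np, cv2
from workcell import bot, vision, workorder
def rays(c,uv):
    K=np.array(c["K"]);uv=np.atleast_2d(np.array(uv,float))
    return cv2.undistortPoints(uv.reshape(-1,1,2),K,np.array([c["k1"],0,0,0,0.])).reshape(-1,2)
def RT(c): return cv2.Rodrigues(np.array(c["rvec"],float))[0],np.array(c["tvec"],float).ravel()
def onplane(c,uv,z):
    R,t=RT(c);d=np.c_[rays(c,uv),np.ones(len(np.atleast_2d(uv)))]@R
    o=-R.T@t;return o+d*((z-o[2])/d[:,2])[:,None]
def cloud(c):
    v,u=np.mgrid[0:480,0:640];uv=np.c_[u.ravel(),v.ravel()]
    z=c["z_map"].ravel();R,t=RT(c)
    P=(np.c_[rays(c,uv),np.ones(len(uv))]*z[:,None]-t)@R
    P[z==0]=np.nan
    return P.reshape(480,640,3)
E
python3 - <<'E'
from h import *
o=bot.get_obs();print(o['clock'],o['eef_pos'],o['tool_rot'],o['grip_width'])
for n in("top","side"):
    c=vision.camera(n);cv2.imwrite(f"pics/{n}0.png",c["image"]);R,t=RT(c);print(n,(-R.T@t).round(3),c["k1"])
    P=cloud(c)
    for q in["bar_mid","plank_mid","stick_mid","lump_mid","bed_0","bed_1","bed_2","bed_3","end_stop","mat"]:
        for r in vision.place_of(c,q)[:5]:
            u,v=np.round(r["position"]).astype(int);print(q,round(r["score"],2),(u,v),P[np.clip(v,0,479),np.clip(u,0,639)].round(3))
E
```

```text
pics
0.0 [ 0.12828133 -0.48262081  0.23042743] [ 9.91573339e-01  1.29542595e-01 -1.30524181e-04 -1.00623338e-03] 0.08503823806030932
top [0.47  0.066 1.657] -0.11254561209745362
bar_mid 0.57 (np.int64(284), np.int64(232)) [0.57  0.176 0.05 ]
plank_mid 0.74 (np.int64(256), np.int64(234)) [0.562 0.273 0.017]
stick_mid 0.7 (np.int64(314), np.int64(233)) [0.57  0.076 0.022]
stick_mid 0.58 (np.int64(180), np.int64(228)) [0.577 0.535 0.016]
lump_mid 0.83 (np.int64(225), np.int64(232)) [0.565 0.374 0.043]
bed_0 0.75 (np.int64(447), np.int64(243)) [ 0.548 -0.381  0.015]
bed_0 0.73 (np.int64(416), np.int64(244)) [ 0.542 -0.273  0.017]
bed_0 0.66 (np.int64(392), np.int64(243)) [ 0.543 -0.191  0.014]
bed_1 0.75 (np.int64(447), np.int64(243)) [ 0.548 -0.381  0.015]
bed_1 0.73 (np.int64(416), np.int64(244)) [ 0.542 -0.273  0.017]
bed_1 0.66 (np.int64(392), np.int64(243)) [ 0.543 -0.191  0.014]
bed_2 0.75 (np.int64(447), np.int64(243)) [ 0.548 -0.381  0.015]
bed_2 0.73 (np.int64(416), np.int64(244)) [ 0.542 -0.273  0.017]
bed_2 0.66 (np.int64(392), np.int64(243)) [ 0.543 -0.191  0.014]
bed_3 0.75 
[... 1288 characters left out ...]
(np.int64(326), np.int64(208)) [ 0.557 -0.159  0.014]
bed_2 0.97 (np.int64(327), np.int64(188)) [ 0.564 -0.265  0.017]
bed_2 0.75 (np.int64(323), np.int64(226)) [ 0.554 -0.029  0.047]
bed_2 0.69 (np.int64(338), np.int64(171)) [ 0.535 -0.369  0.018]
bed_2 0.56 (np.int64(326), np.int64(208)) [ 0.557 -0.159  0.014]
bed_3 0.97 (np.int64(327), np.int64(188)) [ 0.564 -0.265  0.017]
bed_3 0.75 (np.int64(323), np.int64(226)) [ 0.554 -0.029  0.047]
bed_3 0.69 (np.int64(338), np.int64(171)) [ 0.535 -0.369  0.018]
bed_3 0.56 (np.int64(326), np.int64(208)) [ 0.557 -0.159  0.014]
end_stop 0.69 (np.int64(321), np.int64(242)) [ 0.557 -0.004  0.005]
mat 0.6 (np.int64(304), np.int64(298)) [0.579 0.22  0.002]
```

```bash
python3 - <<'E'
import cv2
im=cv2.imread("pics/top0.png")[150:330,140:500]
cv2.imwrite("pics/top0c.png",cv2.resize(im,(800,400),interpolation=cv2.INTER_CUBIC))
E
```

```text
(no output)
```

View pics/top0c.png

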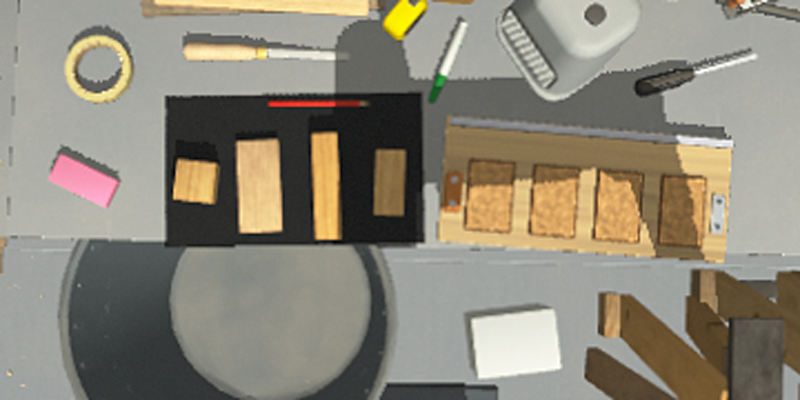

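View pics/side0.png

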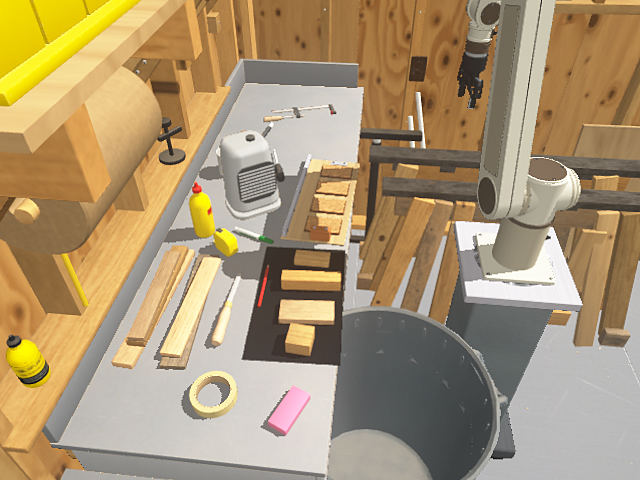

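The top crop shows the end stop at the left (+y) end of the rack (crop 453,190), the steel plate at the right, and the beds at crop 490/553/618/683 along row ~200. On the mat, left to right: lump (195,182), plank (259,187), bar (326,186), stick (390,182).

Two things could be the stick: the wooden piece on the mat (full picture 314,233) and the pink one off it (180,228). The wooden one fits, since pink is excluded, and the enlarged crop confirms it.

```bash
cat > meas.py <<'E'
from h import *
import sys
H={"lump":.042,"plank":.021,"bar":.040,"stick":.021}
def rect(xy):
    (cx,cy),(w,h),a=cv2.minAreaRect((xy*1000).astype(np.float32))
    b=cv2.boxPoints(((cx,cy),(w,h),a));e=[b[1]-b[0],b[2]-b[1]];l=max(e,key=np.linalg.norm)
    ang=np.degrees(np.arctan2(l[1],l[0]));ang=(ang+90)%180-90
    return np.round([cx,cy,min(w,h),max(w,h),ang],1)
if __name__=="__main__":
    for n in("top","side"):
        c=vision.camera(n);P=cloud(c);im=c["image"].astype(int)
        g=onplane(c,np.c_[[a.ravel() for a in np.meshgrid(range(640),range(480))]].T,0.0).reshape(480,640,3)
        X,Y=P[...,0],P[...,1]
        # mat objects: bright on dark
        reg=(X>.44)&(X<.68)&(Y>.02)&(Y<.43)
        m=reg&(im[...,1]>70)&(im[...,1]>im[...,0])&(P[...,2]>.008)
        k,lab,st,ce=cv2.connectedComponentsWithStats(m.astype(np.uint8),connectivity=4)
        for i in range(1,k):
            if st[i,4]>60:
                q=P[lab==i];zt=np.nanpercentile(q[:,2],80)
                t=q[q[:,2]>zt-.009]
                print(n,"obj",st[i,4],"top z",np.nanmedian(t[:,2]).round(4),rect(t[:,:2]),"uv",ce[i].round(0))
E
python3 meas.py
python3 - <<'E'
from h import *
from meas import rect
c=vision.camera("top");im=c["image"];P=cloud(c)
crop=im[195:275,330:480];cv2.imwrite("pics/rack.png",cv2.resize(crop,(750,400),interpolation=cv2.INTER_CUBIC))
hsv=cv2.cvtColor(im,cv2.COLOR_BGR2HSV)
for u,v in[(361,240),(388,240),(418,241),(447,243),(400,220),(400,260),(344,235)]:print((u,v),hsv[v,u],P[v,u].round(3))
E
```

```text
top obj 547 top z 0.0401 [565.7 167.5  37.9 159.6   3.5] uv [287. 233.]
top obj 792 top z 0.0216 [563.2 271.4  64.9 139.7   4.6] uv [257. 234.]
top obj 379 top z 0.0217 [574.1  71.4  44.1  95.9   1.3] uv [315. 232.]
top obj 355 top z 0.0425 [568.  367.5  60.1  61.4  84. ] uv [228. 232.]
side obj 485 top z 0.0219 [576.2  76.8  50.1 100.    1.3] uv [312. 257.]
side obj 1085 top z 0.0401 [568.7 173.1  44.1 157.8   3.8] uv [310. 279.]
side obj 1940 top z 0.0411 [570.2 371.3  60.3  63.6  85.7] uv [303. 322.]
(361, 240) [ 17 143 210] [ 0.551 -0.084  0.017]
(388, 240) [ 18 138 228] [ 0.553 -0.176  0.016]
(418, 241) [ 17 138 225] [ 0.552 -0.279  0.02 ]
(447, 243) [ 17 137 127] [ 0.548 -0.382  0.012]
(400, 220) [ 18 107 138] [ 0.624 -0.219  0.003]
(400, 260) [ 19 109 218] [ 0.486 -0.222  0.001]
(344, 235) [ 14 172 123] [ 0.565 -0.024  0.047]
```

View pics/rack.png

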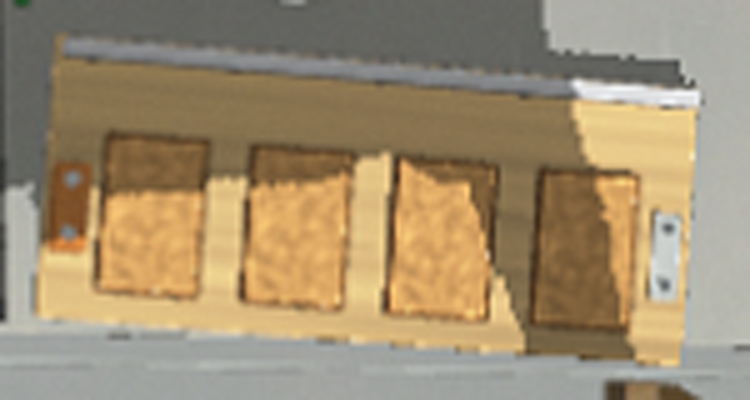

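The rack crop shows four cork beds with the wooden end stop at the left (crop 70,205) and the flat steel plate at the right (665,255). I'll fit the bed row from the bed corners.

```bash
python3 - <<'E'
from h import *
c=vision.camera("top");P=cloud(c)
B=np.array([[(106,133),(210,142),(197,297),(96,290)],[(250,147),(354,153),(344,308),(240,301)],[(396,157),(498,166),(489,321),(386,314)],[(541,171),(637,174),(630,327),(531,326)]],float)
uv=(B+.5)/5-.5+[330,195]
zs=[]
for b in uv:
    m=np.zeros((480,640),np.uint8);cv2.fillConvexPoly(m,np.round(b).astype(int),1);m=cv2.erode(m,np.ones((3,3)));q=P[m>0];zs.append(np.nanmedian(q[:,2]))
    print(zs[-1].round(4),np.nanmean(q[:,:2],0).round(4))
W=onplane(c,uv.reshape(-1,2),.016).reshape(4,4,3)
C=W.mean(1);print(C.round(4))
# model: centres + yaw, known 110x72, pitch 100
from scipy.optimize import least_squares
M=np.array([[[55,36-100*i],[55,-36-100*i],[-55,-36-100*i],[-55,36-100*i]] for i in range(4)])/1000
f=lambda p:((M@np.array([[np.cos(p[2]),np.sin(p[2])],[-np.sin(p[2]),np.cos(p[2])]])+p[:2]-W[...,:2]).ravel())
s=least_squares(f,[.55,-.08,0]);x,y,a=s.x;print(s.x.round(4),np.degrees(a),np.abs(s.fun).max())
for i in range(4):print(i,(x+np.sin(a)*.1*i).round(4),(y-np.cos(a)*.1*i).round(4))
s=vision.camera("side");Ps=cloud(s)
for i in range(4):
    p=np.array([x+np.sin(a)*.1*i,y-np.cos(a)*.1*i]);d=np.linalg.norm(Ps[...,:2]-p,axis=2);print(np.nanmedian(Ps[d<.02][:,2]).round(4))
E
python3 - <<'E'
from h import *
o=bot.get_obs();print(o['clock'])
E
```

```text
0.0141 [ 0.5591 -0.0815]
0.0143 [ 0.5534 -0.1802]
0.0148 [ 0.5474 -0.2804]
0.0145 [ 0.5424 -0.3807]
[[ 0.5587 -0.0808  0.016 ]
 [ 0.5531 -0.1801  0.016 ]
 [ 0.5472 -0.2803  0.016 ]
 [ 0.5427 -0.3796  0.016 ]]
[ 0.5582 -0.0804 -0.0517] -2.96478450783646 0.004191610593085371
0 0.5582 -0.0804
1 0.553 -0.1803
2 0.5478 -0.2801
3 0.5426 -0.38
0.0154
0.0152
0.0154
0.0157
1.35
```

```bash
cat > go.py <<'E'
import sys
from h import *
from scipy.spatial.transform import Rotation as R
def go(x,y,z,yaw):
    o=bot.get_obs();r=R.from_quat(o["tool_rot"]);p=np.array(o["eef_pos"])
    T=R.from_euler("z",yaw,degrees=True)*R.from_euler("x",180,degrees=True)
    w=(r.inv()*T).as_rotvec()
    print("t",round(o["clock"],2),"p",p.round(4),"turn",w.round(3),"shift after turn mm",(T.inv().apply(np.array([x,y,z])-p)*1000).round(1),"F",np.round(o["ft_force"],1),"w",round(o["grip_width"],4),"g",np.round(o["grasp_force"],1))
go(*map(float,sys.argv[1:5]))
E
python3 go.py .5657 .1675 .13 3.5
```

```text
t 1.35 p [ 0.1284 -0.4832  0.2313] turn [-0.     0.     0.199] shift after turn mm [ 476.2 -622.8  101.3] F [ 0.2  0.9 -0.6] w 0.0852 g 0.0
```

```bash
python3 -m creep '[[[0,0,0],[0,0,0.1]],[[20,-25,0],[0,0,0.1]],[[30,-40,0],[0,0,0]],[[30,-40,0],[0,0,0]],[[30,-40,0],[0,0,0]],[[30,-40,0],[0,0,0]],[[30,-40,0],[0,0,0]],[[30,-40,0],[0,0,0]],[[30,-40,0],[0,0,0]],[[30,-40,0],[0,0,0]],[[30,-40,0],[0,0,0]],[[30,-40,0],[0,0,0]]]' 85
python3 go.py .5657 .1675 .13 3.5
```

```text
clock: 2.85
eef_pos: [0.4206, -0.0366, 0.2316]
tool_rot: [1.0, 0.03, 0.0, 0.0]
ft_force: [0.3, -0.6, 1.0]
grip_width: 0.0847
grasp_force: 0.0
t 2.85 p [ 0.4206 -0.0366  0.2316] turn [ 0.    -0.001 -0.001] shift after turn mm [ 157.3 -194.9  101.6] F [ 0.3 -0.6  1. ] w 0.0847 g 0.0
```

```bash
python3 -m creep '[[[32,-40,20],[0,0,0]],[[32,-40,20],[0,0,0]],[[32,-40,20],[0,0,0]],[[31,-40,20],[0,0,0]],[[20,-25,20],[0,0,0]],[[9,-12,0],[0,0,0]],[[0,0,0],[0,0,0]],[[0,0,0],[0,0,0]]]'
python3 go.py .5657 .1675 .005 3.5
```

```text
clock: 3.85
eef_pos: [0.5659, 0.1063, 0.1353]
tool_rot: [0.996, 0.079, -0.002, -0.026]
ft_force: [-1.0, 0.9, 0.4]
grip_width: 0.0848
grasp_force: 0.0
t 3.85 p [0.5659 0.1063 0.1353] turn [-0.053  0.002  0.098] shift after turn mm [  3.5 -61.1 130.3] F [-1.   0.9  0.4] w 0.0848 g 0.0
```

```bash
python3 -c "
from h import *
print(np.round(bot.get_obs()['joint_pos'],3), np.round(bot.get_obs()['joint_vel'],3))"; python3 -m creep '[[[0,0,0],[0.053,0,0]],[[0,0,0],[0,0,0]]]'
python3 go.py .5657 .1675 .005 3.5; python3 -c "
from h import *
print(np.round(bot.get_obs()['joint_pos'],3))"
```

```text
[0.158 0.445 0.041 1.167 0.053 3.141] [-0.004 -0.008 -0.007 -0.003  0.001  0.001]
clock: 4.1
eef_pos: [0.566, 0.1056, 0.1351]
tool_rot: [0.996, 0.079, -0.004, -0.053]
ft_force: [0.3, -0.4, 0.8]
grip_width: 0.0856
grasp_force: 0.0
t 4.1 p [0.566  0.1056 0.1351] turn [-0.105  0.005  0.096] shift after turn mm [  3.5 -61.8 130.1] F [ 0.3 -0.4  0.8] w 0.0856 g 0.0
[0.129 0.447 0.041 1.167 0.106 3.113]
```

Joint 6 hit its limit, so I'll use the half-turned grasp (yaw +180°) for everything.

```bash
python3 -m creep '[[[0,0,0],[-0.105,0,0]],[[0,0,0],[0,0,-0.18]],[[0,0,0],[0,0,-0.18]],[[0,0,0],[0,0,-0.18]],[[0,0,0],[0,0,-0.18]],[[0,0,0],[0,0,-0.18]],[[0,0,0],[0,0,-0.18]],[[0,0,0],[0,0,-0.18]],[[0,0,0],[0,0,-0.18]],[[0,0,0],[0,0,-0.18]],[[0,0,0],[0,0,-0.18]],[[0,0,0],[0,0,-0.18]]]' >/dev/null
python3 -m creep '[[[0,0,0],[0,0,-0.18]],[[0,0,0],[0,0,-0.18]],[[0,0,0],[0,0,-0.18]],[[0,0,0],[0,0,-0.18]],[[0,0,0],[0,0,-0.18]],[[0,0,0],[0,0,-0.165]],[[0,0,0],[0,0,0]]]' >/dev/null
python3 go.py .5657 .1675 .005 183.5
```

```text
t 6.47 p [0.5671 0.0996 0.1348] turn [ 0.006 -0.     0.011] shift after turn mm [ -2.7  67.9 129.8] F [0.2 0.6 0.3] w 0.0848 g 0.0
```

```bash
python3 -m creep '[[[-1,34,0],[0.006,0,0.011]],[[-1,34,0],[0,0,0]],[[0,0,30],[0,0,0]],[[0,0,30],[0,0,0]],[[0,0,30],[0,0,0]],[[0,0,0],[0,0,0]]]' >/dev/null
python3 go.py .5657 .1675 .005 183.5
```

```text
t 7.22 p [0.562  0.167  0.0422] turn [-0.001 -0.007  0.   ] shift after turn mm [-3.8  0.2 37.2] F [ 0.  -0.8 -0.2] w 0.0855 g 0.0
```

```bash
python3 -m creep '[[[-3,0,13],[0,-0.007,0]],[[0,0,13],[0,0,0]],[[0,0,11],[0,0,0]],[[0,0,0],[0,0,0]]]' >/dev/null
python3 go.py .5657 .1675 .005 183.5
python3 -m creep '[[[0,0,0],[0,0,0]],[[0,0,0],[0,0,0]],[[0,0,0],[0,0,0]],[[0,0,0],[0,0,0]],[[0,0,0],[0,0,0]],[[0,0,0],[0,0,0]]]' 25
```

```text
t 7.72 p [0.5666 0.1677 0.0063] turn [0.    0.003 0.002] shift after turn mm [ 0.9 -0.1  1.3] F [-0.8 -0.5  0.4] w 0.0849 g 0.0
clock: 8.48
eef_pos: [0.5682, 0.1683, 0.0082]
tool_rot: [-0.032, 0.999, 0.001, 0.004]
ft_force: [0.9, 0.6, 4.8]
grip_width: 0.0374
grasp_force: 61.9
```

```bash
python3 -m creep '[[[0,0,-20],[0,0,0]],[[0,0,-40],[0,0,0]],[[0,0,-40],[0,0,0]],[[0,0,0],[0,0,0]]]'
python3 go.py .560 -.0804 .11 177
```

```text
clock: 8.98
eef_pos: [0.569, 0.1683, 0.1104]
tool_rot: [-0.032, 0.999, 0.001, 0.006]
ft_force: [0.9, -1.0, -2.1]
grip_width: 0.037
grasp_force: 61.3
t 8.97 p [0.569  0.1683 0.1104] turn [0.003 0.011 0.116] shift after turn mm [  -4.  -248.9    0.4] F [ 0.9 -1.  -2.1] w 0.037 g 61.3
```

```bash
python3 -m creep '[[[0,0,0],[0,0.011,0.116]],[[-1,-35,0],[0,0,0]],[[-1,-42,0],[0,0,0]],[[-1,-43,0],[0,0,0]],[[-1,-43,0],[0,0,0]],[[0,-43,0],[0,0,0]],[[0,-42,0],[0,0,0]],[[0,0,30],[0,0,0]],[[0,0,0],[0,0,0]],[[0,0,0],[0,0,0]]]' >/dev/null
python3 go.py .560 -.0804 .0222 177
```

```text
t 10.22 p [ 0.5571 -0.0795  0.0764] turn [ 0.001 -0.008  0.001] shift after turn mm [-2.9 -0.7 54.2] F [ 0.4  0.3 -0.9] w 0.0371 g 61.2
```

```bash
python3 -m creep '[[[-2,-1,20],[0,-0.008,0]],[[0,0,18],[0,0,0]],[[0,0,8],[0,0,0]],[[0,0,5],[0,0,0]],[[0,0,2],[0,0,0]],[[0,0,0],[0,0,0]]]' >/dev/null
python3 go.py .560 -.0804 .0222 177
```

```text
t 10.97 p [ 0.5601 -0.081   0.0246] turn [0.001 0.003 0.   ] shift after turn mm [0.1 0.6 2.4] F [ 0.8  0.3 -1.5] w 0.0371 g 61.2
```

```bash
python3 -m creep '[[[0,0,1.5],[0,0,0]],[[0,0,1],[0,0,0]],[[0,0,0],[0,0,0]]]' 
python3 go.py .560 -.0804 .0222 177
```

```text
clock: 11.35
eef_pos: [0.5597, -0.0811, 0.0216]
tool_rot: [0.026, 1.0, 0.0, 0.001]
ft_force: [-0.5, -0.3, -0.8]
grip_width: 0.0371
grasp_force: 61.2
t 11.35 p [ 0.5597 -0.0811  0.0216] turn [ 0.001  0.002 -0.   ] shift after turn mm [-0.3  0.7 -0.6] F [-0.5 -0.3 -0.8] w 0.0371 g 61.2
```

```bash
python3 -m creep '[[[0,0,1],[0,0,0]],[[0,0,0],[0,0,0]]]' ; python3 -m creep '[[[0,0,0],[0,0,0]],[[0,0,0],[0,0,0]],[[0,0,0],[0,0,0]]]' 48
python3 -m creep '[[[0,0,-20],[0,0,0]],[[0,0,-40],[0,0,0]],[[0,0,-40],[0,0,0]],[[0,0,0],[0,0,0]]]' >/dev/null
python3 go.py .563 .271 .12 184.6
```

```text
clock: 11.6
eef_pos: [0.5596, -0.081, 0.0205]
tool_rot: [0.026, 1.0, 0.0, 0.001]
ft_force: [-0.2, -0.4, -1.4]
grip_width: 0.0374
grasp_force: 61.2
clock: 11.98
eef_pos: [0.5599, -0.0811, 0.0208]
tool_rot: [0.026, 1.0, 0.0, 0.002]
ft_force: [-0.4, -0.2, -1.1]
grip_width: 0.0479
grasp_force: 0.0
t 12.47 p [ 0.5624 -0.0815  0.1247] turn [-0.001  0.011 -0.133] shift after turn mm [-28.9 351.4   4.7] F [ 0.6 -0.  -0.1] w 0.0482 g 0.0
```

```bash
python3 -m creep '[[[0,0,0],[0,0.011,-0.133]],[[-3,40,0],[0,0,0]],[[-3,45,0],[0,0,0]],[[-4,45,0],[0,0,0]],[[-4,45,0],[0,0,0]],[[-4,45,0],[0,0,0]],[[-3,45,0],[0,0,0]],[[-3,45,0],[0,0,0]],[[-3,41,0],[0,0,0]],[[0,0,30],[0,0,0]],[[0,0,20],[0,0,0]],[[0,0,0],[0,0,0]]]' 85 >/dev/null
python3 go.py .563 .271 .001 184.6
python3 meas.py
```

```text
t 13.97 p [0.5554 0.2701 0.0678] turn [-0.001 -0.014  0.001] shift after turn mm [-7.7  0.3 66.8] F [0.1 0.2 0.5] w 0.0851 g 0.0
top obj 2993 top z 0.5763 [467.7 208.7  55.6 114.5 -89.3] uv [242. 242.]
top obj 148 top z 0.0212 [600.9 255.7  39.8  76.   20.7] uv [260. 219.]
top obj 389 top z 0.0219 [574.   71.4  44.2  95.4   1.3] uv [315. 232.]
side obj 7985 top z 0.5531 [486.1 238.1  98.  143.1  25.6] uv [321. 161.]
side obj 89 top z 0.247 [553.9 290.8  24.8  59.5  14.9] uv [308. 250.]
side obj 79 top z 0.0211 [533.8  77.4  15.3  44.6 -88.3] uv [326. 258.]
side obj 1165 top z 0.0198 [565.3 293.7 103.5 140.6   3.1] uv [306. 312.]
side obj 739 top z 0.0411 [570.3 370.9  60.2  65.1  85.6] uv [299. 339.]
```

```bash
python3 -m creep '[[[-6,0,22],[0,-0.014,0]],[[0,0,22],[0,0,0]],[[0,0,12],[0,0,0]],[[0,0,6],[0,0,0]],[[0,0,0],[0,0,0]]]'
python3 go.py .563 .271 .001 184.6
```

```text
clock: 14.7
eef_pos: [0.5639, 0.2716, 0.0091]
tool_rot: [-0.04, 0.999, 0.001, 0.003]
ft_force: [0.3, 0.5, 0.2]
grip_width: 0.0849
grasp_force: 0.0
t 14.7 p [0.5639 0.2716 0.0091] turn [0.002 0.006 0.   ] shift after turn mm [ 1.  -0.5  8.1] F [0.3 0.5 0.2] w 0.0849 g 0.0
```

```bash
python3 -m creep '[[[0,0,4],[0,0.005,0]],[[0,0,4],[0,0,0]],[[0,0,0],[0,0,0]]]' >/dev/null
python3 go.py .563 .271 .001 184.6
python3 -m creep '[[[0,0,0],[0,0,0]],[[0,0,0],[0,0,0]],[[0,0,0],[0,0,0]],[[0,0,0],[0,0,0]]]' 50
python3 -m creep '[[[0,0,-20],[0,0,0]],[[0,0,-40],[0,0,0]],[[0,0,-40],[0,0,0]],[[0,0,0],[0,0,0]]]'
python3 go.py .553 -.1803 .11 177
```

```text
t 15.07 p [5.635e-01 2.714e-01 5.000e-04] turn [0.001 0.    0.   ] shift after turn mm [ 0.5 -0.4 -0.5] F [ 1.1 -0.4 -0.3] w 0.0845 g 0.0
clock: 15.58
eef_pos: [0.5642, 0.2718, 0.0015]
tool_rot: [-0.04, 0.999, 0.001, 0.001]
ft_force: [0.4, 0.2, 4.8]
grip_width: 0.0626
grasp_force: 68.1
clock: 16.08
eef_pos: [0.5659, 0.2725, 0.1044]
tool_rot: [-0.04, 0.999, 0.002, 0.004]
ft_force: [0.4, -0.3, -2.1]
grip_width: 0.0623
grasp_force: 67.6
t 16.07 p [0.5659 0.2725 0.1044] turn [0.004 0.007 0.133] shift after turn mm [ -10.8 -452.8   -5.6] F [ 0.4 -0.3 -2.1] w 0.0623 g 67.6
```

```bash
python3 -m creep '[[[0,0,0],[0,0.007,0.133]],[[0,-25,0],[0,0,0]],[[0,-43,0],[0,0,0]],[[-1,-43,0],[0,0,0]],[[-1,-43,0],[0,0,0]],[[-1,-43,0],[0,0,0]],[[-1,-43,0],[0,0,0]],[[-1,-43,0],[0,0,0]],[[-1,-43,0],[0,0,0]],[[-1,-43,0],[0,0,0]],[[-1,-43,0],[0,0,0]],[[-1,-41,0],[0,0,0]]]' >/dev/null
python3 -m creep '[[[0,0,20],[0,0,0]],[[0,0,0],[0,0,0]]]' >/dev/null
python3 go.py .554 -.1803 .0145 177
```

```text
t 17.82 p [ 0.5459 -0.1812  0.077 ] turn [ 0.003 -0.013 -0.001] shift after turn mm [-8.   1.3 62.5] F [-0.6  0.1 -0.9] w 0.0624 g 67.5
```

```bash
python3 -m creep '[[[-7,1,20],[0,-0.01,0]],[[0,0,20],[0,0,0]],[[0,0,9],[0,0,0]],[[0,0,5],[0,0,0]],[[0,0,3],[0,0,0]],[[0,0,0],[0,0,0]],[[0,0,0],[0,0,0]]]' >/dev/null
python3 go.py .554 -.1803 .0145 177
```

```text
t 18.7 p [ 0.5563 -0.1809  0.0239] turn [0.001 0.005 0.   ] shift after turn mm [2.3 0.5 9.4] F [-0.1  0.3 -0.9] w 0.0625 g 67.6
```

```bash
python3 -m creep '[[[2,0,4],[0,0.005,0]],[[0,0,3],[0,0,0]],[[0,0,1.5],[0,0,0]],[[0,0,0],[0,0,0]]]' 
python3 go.py .554 -.1803 .0145 177
```

```text
clock: 19.2
eef_pos: [0.5537, -0.1806, 0.0145]
tool_rot: [0.026, 1.0, 0.001, -0.001]
ft_force: [-0.3, -0.1, -1.0]
grip_width: 0.0626
grasp_force: 67.6
t 19.2 p [ 0.5537 -0.1806  0.0145] turn [ 0.001 -0.002  0.   ] shift after turn mm [-0.3  0.3  0. ] F [-0.3 -0.1 -1. ] w 0.0626 g 67.6
```

```bash
python3 -m creep '[[[0,0,1],[0,0,0]],[[0,0,0],[0,0,0]]]' ; python3 -m creep '[[[0,0,0],[0,0,0]],[[0,0,0],[0,0,0]],[[0,0,0],[0,0,0]]]' 76 
python3 -m creep '[[[0,0,-20],[0,0,0]],[[0,0,-40],[0,0,0]],[[0,0,-40],[0,0,0]],[[0,0,0],[0,0,0]]]' >/dev/null
python3 go.py .575 .0714 .12 181.3
```

```text
clock: 19.45
eef_pos: [0.5539, -0.1806, 0.0138]
tool_rot: [0.026, 1.0, 0.001, -0.001]
ft_force: [-0.1, 0.3, -1.2]
grip_width: 0.0623
grasp_force: 67.6
clock: 19.82
eef_pos: [0.554, -0.1807, 0.0139]
tool_rot: [0.026, 1.0, 0.0, -0.001]
ft_force: [0.2, 0.3, -0.5]
grip_width: 0.0758
grasp_force: 0.0
t 20.32 p [ 0.5569 -0.1817  0.118 ] turn [-0.002  0.007 -0.075] shift after turn mm [-23.8 252.6  -2. ] F [ 0.6  0.1 -0.4] w 0.076 g 0.0
```

```bash
python3 -m creep '[[[0,0,0],[0,0.007,-0.075]],[[-4,38,0],[0,0,0]],[[-4,43,0],[0,0,0]],[[-4,43,0],[0,0,0]],[[-4,43,0],[0,0,0]],[[-4,43,0],[0,0,0]],[[-4,42,0],[0,0,0]],[[0,0,30],[0,0,0]],[[0,0,20],[0,0,0]],[[0,0,0],[0,0,0]],[[0,0,0],[0,0,0]]]' 76 >/dev/null
python3 go.py .575 .0714 .003 181.3
```

```text
t 21.7 p [0.5721 0.0717 0.0641] turn [ 0.001 -0.008 -0.   ] shift after turn mm [-2.9 -0.4 61.1] F [0.1 0.2 0. ] w 0.0761 g 0.0
```

```bash
python3 -m creep '[[[-3,0,22],[0,-0.008,0]],[[0,0,20],[0,0,0]],[[0,0,12],[0,0,0]],[[0,0,4],[0,0,0]],[[0,0,0],[0,0,0]],[[0,0,0],[0,0,0]]]' >/dev/null
python3 go.py .575 .0714 .003 181.3
```

```text
t 22.45 p [0.5754 0.072  0.0067] turn [ 0.002  0.001 -0.   ] shift after turn mm [ 0.4 -0.6  3.7] F [-0.  -0.3  0.1] w 0.0756 g 0.0
```

```bash
python3 -m creep '[[[0,-0.5,3],[0,0,0]],[[0,0,0],[0,0,0]]]' >/dev/null
python3 -m creep '[[[0,0,0],[0,0,0]],[[0,0,0],[0,0,0]],[[0,0,0],[0,0,0]],[[0,0,0],[0,0,0]],[[0,0,0],[0,0,0]]]' 32
python3 -m creep '[[[0,0,-20],[0,0,0]],[[0,0,-40],[0,0,0]],[[0,0,-40],[0,0,0]],[[0,0,0],[0,0,0]]]'
python3 go.py .548 -.2801 .11 177
```

```text
clock: 23.32
eef_pos: [0.5752, 0.0715, 0.0033]
tool_rot: [-0.011, 1.0, 0.001, 0.0]
ft_force: [-0.1, 0.8, 3.2]
grip_width: 0.044
grasp_force: 63.8
clock: 23.82
eef_pos: [0.5772, 0.0716, 0.1062]
tool_rot: [-0.011, 1.0, 0.001, 0.003]
ft_force: [0.7, -0.1, -0.4]
grip_width: 0.0436
grasp_force: 63.4
t 23.82 p [0.5772 0.0716 0.1062] turn [0.002 0.006 0.075] shift after turn mm [  10.7 -352.8   -3.8] F [ 0.7 -0.1 -0.4] w 0.0436 g 63.4
```

```bash
python3 -m creep '[[[0,0,0],[0,0.006,0.075]],[[1,-30,0],[0,0,0]],[[1,-43,0],[0,0,0]],[[1,-43,0],[0,0,0]],[[1,-43,0],[0,0,0]],[[1,-43,0],[0,0,0]],[[1,-43,0],[0,0,0]],[[1,-43,0],[0,0,0]],[[1,-40,0],[0,0,0]],[[1,-25,20],[0,0,0]],[[0,0,10],[0,0,0]],[[0,0,0],[0,0,0]]]' >/dev/null
python3 -m creep '[[[0,0,0],[0,0,0]]]' >/dev/null
python3 go.py .548 -.2801 .0165 177
```

```text
t 25.45 p [ 0.5473 -0.2795  0.0725] turn [ 0.001 -0.007  0.002] shift after turn mm [-0.7 -0.5 56. ] F [-0.2 -0.4 -0.1] w 0.0436 g 63.4
```

```bash
python3 -m creep '[[[0,0,20],[0,-0.006,0]],[[0,0,18],[0,0,0]],[[0,0,8],[0,0,0]],[[0,0,5],[0,0,0]],[[0,0,2],[0,0,0]],[[0,0,0],[0,0,0]],[[0,0,0],[0,0,0]]]' >/dev/null
python3 go.py .548 -.2801 .0165 177
```

```text
t 26.32 p [ 0.5473 -0.2808  0.0201] turn [ 0.001  0.    -0.   ] shift after turn mm [-0.7  0.8  3.6] F [-0.   0.7 -0.6] w 0.0439 g 63.4
```

```bash
python3 -m creep '[[[0,0,2.5],[0,0,0]],[[0,0,2],[0,0,0]],[[0,0,0],[0,0,0]],[[0,0,0],[0,0,0]]]' ; python3 -m creep '[[[0,0,0],[0,0,0]],[[0,0,0],[0,0,0]],[[0,0,0],[0,0,0]]]' 60 
python3 -m creep '[[[0,0,-20],[0,0,0]],[[0,0,-40],[0,0,0]],[[0,0,-40],[0,0,0]],[[0,0,0],[0,0,0]]]' >/dev/null
python3 go.py .568 .3675 .12 174.5
```

```text
clock: 26.82
eef_pos: [0.547, -0.2807, 0.0153]
tool_rot: [0.026, 1.0, 0.0, -0.0]
ft_force: [-0.9, 0.4, 3.2]
grip_width: 0.0437
grasp_force: 63.6
clock: 27.2
eef_pos: [0.5469, -0.2805, 0.0148]
tool_rot: [0.026, 1.0, 0.001, -0.0]
ft_force: [0.8, -0.5, 0.5]
grip_width: 0.0604
grasp_force: 0.0
t 27.7 p [ 0.5497 -0.2821  0.1194] turn [-0.002  0.007  0.044] shift after turn mm [ 4.400e+01  6.483e+02 -6.000e-01] F [ 0.4 -0.3  1. ] w 0.0602 g 0.0
```

```bash
python3 -m creep '[[[0,0,0],[0,0.007,0.037]],[[3,40,0],[0,0,0]],[[3,46,0],[0,0,0]],[[3,46,0],[0,0,0]],[[3,46,0],[0,0,0]],[[3,46,0],[0,0,0]],[[3,46,0],[0,0,0]],[[3,46,0],[0,0,0]],[[3,46,0],[0,0,0]],[[3,46,0],[0,0,0]],[[3,46,0],[0,0,0]],[[3,46,0],[0,0,0]]]' 80 >/dev/null
python3 -m creep '[[[3,46,0],[0,0,0]],[[3,46,0],[0,0,0]],[[2,40,0],[0,0,0]],[[0,16,0],[0,0,0]],[[0,0,30],[0,0,0]],[[0,0,0],[0,0,0]],[[0,0,0],[0,0,0]]]' >/dev/null
python3 go.py .568 .368 .004 175
```

```text
t 30.07 p [0.5639 0.3675 0.0862] turn [ 0.    -0.008 -0.003] shift after turn mm [-4.   0.9 82.2] F [ 0.   0.5 -0.1] w 0.0798 g 0.0
```

```bash
python3 -m creep '[[[-3,1,25],[0,-0.008,0]],[[0,0,25],[0,0,0]],[[0,0,20],[0,0,0]],[[0,0,8],[0,0,0]],[[0,0,0],[0,0,0]],[[0,0,0],[0,0,0]]]' >/dev/null
python3 go.py .568 .368 .004 175
python3 -m creep '[[[0,0,3],[0,0,0]],[[0,0,0],[0,0,0]]]' >/dev/null
python3 -m creep '[[[0,0,0],[0,0,0]],[[0,0,0],[0,0,0]],[[0,0,0],[0,0,0]],[[0,0,0],[0,0,0]]]' 48
python3 -m creep '[[[0,0,-20],[0,0,0]],[[0,0,-40],[0,0,0]],[[0,0,-40],[0,0,0]],[[0,0,-20],[0,0,0]],[[0,0,0],[0,0,0]]]'
python3 go.py .543 -.38 .12 177
```

```text
t 30.82 p [0.5677 0.3696 0.0095] turn [ 0.002  0.002 -0.002] shift after turn mm [-0.5 -1.6  5.5] F [-0.5  0.4  0.2] w 0.0798 g 0.0
clock: 31.58
eef_pos: [0.567, 0.3694, 0.0054]
tool_rot: [0.045, 0.999, 0.001, 0.001]
ft_force: [0.4, 1.1, 3.0]
grip_width: 0.059
grasp_force: 65.6
clock: 32.2
eef_pos: [0.5676, 0.3697, 0.1268]
tool_rot: [0.045, 0.999, 0.002, 0.002]
ft_force: [1.0, 0.1, 0.1]
grip_width: 0.0591
grasp_force: 65.4
t 32.2 p [0.5676 0.3697 0.1268] turn [ 0.003  0.003 -0.037] shift after turn mm [ -14.7 -750.     6.8] F [1.  0.1 0.1] w 0.0591 g 65.4
```

```bash
python3 -m creep '[[[0,0,0],[0,0.003,-0.037]],[[-1,-40,0],[0,0,0]],[[-1,-46,0],[0,0,0]],[[-1,-46,0],[0,0,0]],[[-1,-46,0],[0,0,0]],[[-1,-46,0],[0,0,0]],[[-1,-46,0],[0,0,0]],[[-1,-46,0],[0,0,0]],[[-1,-46,0],[0,0,0]],[[-1,-46,0],[0,0,0]],[[-1,-46,0],[0,0,0]],[[-1,-46,0],[0,0,0]]]' >/dev/null
python3 -m creep '[[[-1,-46,0],[0,0,0]],[[0,-46,0],[0,0,0]],[[0,-46,0],[0,0,0]],[[0,-46,0],[0,0,0]],[[0,-40,0],[0,0,0]],[[0,-26,20],[0,0,0]],[[0,0,20],[0,0,0]],[[0,0,0],[0,0,0]],[[0,0,0],[0,0,0]]]' >/dev/null
python3 go.py .5415 -.38 .0185 177
```

```text
t 34.83 p [ 0.539  -0.3799  0.0836] turn [ 0.002 -0.004  0.   ] shift after turn mm [-2.5  0.  65.1] F [ 0.7  0.1 -0.1] w 0.0594 g 65.3
```

```bash
python3 -m creep '[[[-2,0,22],[0,-0.004,0]],[[0,0,22],[0,0,0]],[[0,0,10],[0,0,0]],[[0,0,5],[0,0,0]],[[0,0,3],[0,0,0]],[[0,0,0],[0,0,0]],[[0,0,0],[0,0,0]]]' >/dev/null
python3 go.py .5415 -.38 .0185 177
```

```text
t 35.7 p [ 0.5416 -0.3808  0.0229] turn [ 0.     0.002 -0.   ] shift after turn mm [0.1 0.8 4.4] F [ 0.9 -0.5 -0.8] w 0.0592 g 65.3
```

```bash
python3 -m creep '[[[0,0,3],[0,0,0]],[[0,0,1.5],[0,0,0]],[[0,0,1],[0,0,0]],[[0,0,0],[0,0,0]]]' ; python3 -m creep '[[[0,0,0],[0,0,0]],[[0,0,0],[0,0,0]],[[0,0,0],[0,0,0]]]' 76 
python3 -m creep '[[[0,0,-20],[0,0,0]],[[0,0,-40],[0,0,0]],[[0,0,-40],[0,0,0]],[[0,0,-40],[0,0,0]],[[40,0,-20],[0,0,0]],[[40,0,0],[0,0,0]],[[40,0,0],[0,0,0]],[[40,0,0],[0,0,0]],[[0,-20,0],[0,0,0]],[[0,0,0],[0,0,0]],[[0,0,0],[0,0,0]]]'
python3 - <<'E'
from h import *
c=vision.camera("top");P=cloud(c)
cv2.imwrite("pics/fin.png",cv2.resize(c["image"][195:275,330:480],(750,400),interpolation=cv2.INTER_CUBIC))
E
```

```text
clock: 36.2
eef_pos: [0.5412, -0.3805, 0.0173]
tool_rot: [0.026, 1.0, 0.0, 0.001]
ft_force: [-1.9, 0.8, 4.3]
grip_width: 0.0592
grasp_force: 65.9
clock: 36.58
eef_pos: [0.5412, -0.3804, 0.0164]
tool_rot: [0.026, 1.0, 0.001, 0.001]
ft_force: [0.1, -0.7, -0.8]
grip_width: 0.076
grasp_force: 0.0
clock: 37.95
eef_pos: [0.3812, -0.3926, 0.1765]
tool_rot: [0.026, 1.0, 0.0, 0.001]
ft_force: [0.3, 0.2, -0.5]
grip_width: 0.076
grasp_force: 0.0
```

View pics/fin.png

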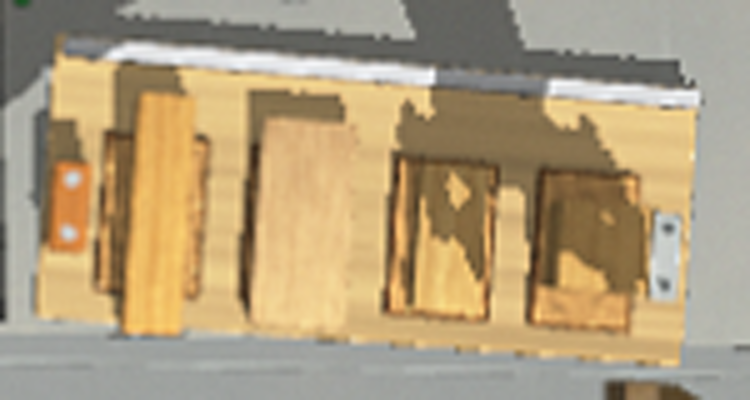

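The final crop shows the bar (160,213), plank (302,223), stick (442,238) and lump (~597,240), in order outward from the stop. The lump is in shadow, so I'll measure all four.

```bash
python3 - <<'E'
from h import *
from meas import rect
B=[(.5582,-.0804,.053),(.553,-.1803,.034),(.5478,-.2801,.034),(.5426,-.38,.055)]
for n in("top","side"):
    c=vision.camera(n);P=cloud(c)
    for i,(x,y,h) in enumerate(B):
        m=(abs(P[...,0]-x)<.1)&(abs(P[...,1]-y)<.046)&(abs(P[...,2]-h)<.007);q=P[m]
        print(n,i,len(q),"dz",(np.median(q[:,2])-h).round(4),"d",(np.median(q[:,:2],0)-[x,y]).round(4)*1000,rect(q[:,:2]))
E
```

```text
top 0 485 dz -0.0004 d [-2.1 -1.2] [557.3 -67.7  64.2 159.7  -2.6]
top 1 744 dz -0.0005 d [2.6 0.5] [ 554.  -180.9   65.9  139.7   -2.9]
top 2 353 dz -0.0008 d [ 0.4 -0.5] [ 547.4 -281.7   47.7   97.4   -3.4]
top 3 275 dz -0.0008 d [ 0.9 -0.9] [ 543.8 -381.8   56.9   60.3   86.9]
side 0 495 dz -0.0005 d [-0.5  3.4] [560.1 -79.8  47.  160.4  -1.9]
side 1 587 dz -0.0004 d [4.2 4.8] [ 556.7 -180.6   76.6  139.8   -4. ]
side 2 277 dz -0.0007 d [0.  3.7] [ 549.7 -279.    54.9  100.9   -3.9]
side 3 182 dz -0.0004 d [1.4 4.8] [ 545.1 -380.2   61.    68.3   87.9]
```

All four are centred within a few mm, flat and square, so I'm handing in.

```bash
python3 -c "
from h import *
print(workorder.job_done())"
```

```text
the job is handed in; nothing more can be done
None
```

The bar, plank, stick and lump lie in that order outward from the end stop; I measured each flat, within about 5 mm of its bed centre and within a few degrees of square, released them all, and handed the job in at about 38 s (no verdict was returned).

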